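# Put the storage row back together

## Task

Put the stock back into its row on the bench. Stand the big carton in the space between the tool case and the tote, in the middle of it, clear of both and squared up with them with its longer side along the row, and put the small carton on top of it, centred and turned the same way. Stand the spray can at the left end of the row (left as the robot sees it) and the screw jar at the right end, upright on the bench and in line with the row, each close beside whichever of the case and the tote stands there (a gap of no more than 30 mm), and leave the tape roll and the caster where they are.

Things in the scene. Friction and masses are not known exactly. Their poses are not given: they have to be found in the camera images.
- tool_case: Black hard-plastic socket case lying flat, 100 (x) by 110 (y) by 63 mm high, two latches and a small grey handle on its front (-x) standing out 14 mm. Fixed. Origin: centre of its underside; x away from the robot, y along the row to the robot's left, z up; yaw up to 0.15 rad.
- tote: Small grey parts tote with a ribbed yellow lid, 100 (x) by 110 (y) by 64 mm high. Fixed. Origin: centre of its underside; axes as for the tool case. It stands in a row with the case, turned alike, centres 222 to 232 mm apart along y, so the free space between them is 112 to 122 mm wide; either may be on the left.
- big_carton: The larger closed cardboard carton, 56 (x) by 72 (y) by 64 mm high, about 0.2 kg, paper tape along its longer side over the top. Origin: centre of its underside, z up. Starts with its x axis within 0.4 rad of the world's; grasp it across the 56 mm.
- small_carton: The smaller closed cardboard carton, 42 (x) by 52 (y) by 36 mm high, about 0.1 kg, paper tape along its longer side over the top. Origin: centre of its underside, z up. Starts with its x axis within 0.4 rad of the world's; grasp it across the 42 mm.
- spray_can: Upright metal spray can, 50 mm diameter, straight up to 110 mm, then a white cap 37 mm in diameter to 140 mm total height, about 0.3 kg. Origin: centre of its underside; z up.
- screw_jar: Upright closed glass jar with a steel screw lid, glass 56 mm diameter up to 50 mm, lid 53 mm diameter from 54 to 70 mm height, about 0.25 kg. Origin: centre of its underside; z up.
- tape_roll: Bystander: roll of clear packing tape lying flat, 84 mm outside, 60 mm inside diameter, 45 mm high, loose. Origin: centre of its underside. Must not be disturbed.
- caster: Bystander: swivel caster standing on its 56 mm square steel plate, black wheel upward, 73 mm high, loose. Origin: centre of the plate's underside. Must not be disturbed.
Mind the look-alikes: they are no part of the job. Leave any blue or red look-alike of the big_carton alone. What is shaped like the small_carton but orange or yellow is not meant.

How it is judged:
At the end, for the whole second after the job is handed in: Big carton between case and tote: 15 mm off line, 5 mm clear of each, square to 0.15 rad; small carton on it: 12 mm, 0.2 rad; can left of the left one, jar right of the right one: gap up to 35 mm, 15 mm off line; all upright (0.1 rad), on their support, at rest (x of big_carton in the frame of tool_case between -0.015 and 0.015 m and horizontal distance between big_carton and tool_case between 0.096 and 0.136 m and x of big_carton in the frame of tote between -0.015 and 0.015 m and horizontal distance between big_carton and tote between 0.096 and 0.136 m and angle between the x axis of big_carton and the x axis of tool_case, either way round below 0.15 rad and x of small_carton in the frame of big_carton between -0.012 and 0.012 m and y of small_carton in the frame of big_carton between -0.012 and 0.012 m and z of small_carton in the frame of big_carton between 0.058 and 0.07 m and angle between the x axis of small_carton and the x axis of big_carton, either way round below 0.2 rad and ((x of spray_can in the frame of tool_case between -0.015 and 0.015 m and y of spray_can in the frame of tool_case between 0.079 and 0.115 m and x of screw_jar in the frame of tote between -0.015 and 0.015 m and y of screw_jar in the frame of tote between -0.118 and -0.082 m) or (x of spray_can in the frame of tote between -0.015 and 0.015 m and y of spray_can in the frame of tote between 0.079 and 0.115 m and x of screw_jar in the frame of tool_case between -0.015 and 0.015 m and y of screw_jar in the frame of tool_case between -0.118 and -0.082 m)) and angle between each of big_carton, small_carton, spray_can, screw_jar's own z axis and vertical below 0.1 rad and linear speed of each of big_carton, small_carton, spray_can, screw_jar below 0.02 m/s and angular speed of each of big_carton, small_carton, spray_can, screw_jar below 0.2 rad/s and height (world z) of each of big_carton, spray_can, screw_jar below 0.006 m); the robot touches nothing.
It fails at once if the tape roll or the caster is moved by more than 20 mm (distance of any of tape_roll, caster from where it was at the start of the episode above 0.02 m).
It also fails if it takes over 120 s, if anything falls off the work surface, if the arm or the gripper's body presses on something with over 40 N, if the wrist force passes 120 N, or if a joint passes its speed limit or range.

## Robot

A 6-joint arm with a two-finger parallel gripper is mounted at the origin on the work surface. World frame = base frame: x ahead of the robot, y to its left, z up, the work surface at z = 0. Lengths are in m, angles in rad, forces in N, time in s.
With the tool pointing down it reaches from about 0.275 to 0.825 m from the base axis. Payload 4.9 kg.
Tool frame: the origin (TCP) lies at the very end of the fingers, on their centre line; the grasp point (between the pads) lies 19 mm behind it; z points along the fingers, y is the line along which they close (so a half turn about z gives the same grasp; the last joint's range is limited). The gripper opens to 85 mm and grips with 20 to 120 N. Pads are 22 mm wide; open, the fingers measure 114 mm over their backs; the gripper's body (76 mm by 85 mm) begins 54 mm behind the grasp point. The pads swing forward as they close: fully open they stand 13 mm farther back than shut.
Start: joints at [1.058, 0.326, -0.193, 1.052, 0, 1.437], TCP at [0.203, 0.511, 0.206] pointing down, gripper open.
Joint ranges: [-2.65, 2.65], [-0.97, 1.79], [-1.3, 1.35], [-1.93, 2.1], [-1.47, 1.37], [-3.14, 3.14]. Speed limits (rad/s): [2.57, 2.57, 3.14, 3.14, 3.14, 3.14].

## Interface

Orientations are given as a unit quaternion [w, x, y, z].
In Python, from rig import bot, viewer, close_job, nets gives the robot as it stands.
- The arm moves only by the tool jog_arm, never from a script. Its argument "plan" is a list that holds one entry, the list of rows, each a list of 7 numbers: the shift along the world's x, y, z in m, then the turn, a rotation vector about the world's x, y, z in degrees, then the closure, from 0 (fully open) to 1 (shut). A call has 1 to 12 rows; each row shifts and turns the commanded pose from where the row before left it; what a row does not reach is not made up. A row lasts 1/12 s, in which the tool goes at most 41.7 mm and 7.16 degrees, less where a joint would pass 70% of its speed; a pose out of reach is approached as far as the arm can. A call with a gripper value outside its range is refused whole. The fingers move at their own pace and stop on an object; "grip_force" is the grip in N (left out, the last holds). Time passes only in rows, so rows that do not move let the fingers close. It gives the time, the measured TCP pose, the force, the opening and the grip force at its end, in the units of the state.
- bot.sense(): the state, without advancing time (a new reading comes with each control period).
- viewer.capture(name): name is "scene" or "top" or "wrist"; returns a dict with "img" (384x512x3 uint8, red, green, blue), "fx", "fy", "cx", "cy" (pixels), "k1" (the pictures are not rectified: a ray, as slopes to the right and down, at radius r is drawn at 1 + k1 r^2 times it, then the intrinsics apply), "origin" and "rotation" of the camera in the world. Camera axes: x right, y down, z forward; pixel columns grow to the right and rows downward; lengths in m; the calibration is good to about 2 mm. A picture is of the moment at which its call begins. There is no depth.
- close_job(): hands the job in; it is judged then, once.
Trained networks look in a picture, given as the dict that the camera call returned (one of the last four; its "shot" number tells which), for a name from the list of things; names that differ only in an ending like _2 or _b are one class to them, and where a whole thing is asked for, a point or a joint stands for the part that bears it (a point fixed in the world has none). Each returns a list of dicts, best first, with "conf" (0 to 1); they miss things now and then, are a little off and sometimes report something else, mostly with a low value. They report only what shows in the picture. A call takes as long as a camera call. They do not tell look-alikes from the thing itself.
- nets.boxes_of(picture, query): "bbox" ([left, top, right, bottom] in pixels, round what is visible of it).
- nets.landmark_of(picture, query): "xy" ([column, row] in pixels: a listed point, or the origin of a listed thing).
The state is a dict: "time": time; "qpos": joint angles; "joint_vel": joint speeds; "effort": joint torques, N m; "tcp_pos": TCP position; "eef_rot": TCP orientation; "ft_force": force on the tool from outside, world axes, zero at the start; "wrist_torque": the same for the moment, N m; "opening": finger opening in m; "grasp_force": force on a finger pad.
Only numpy, scipy, OpenCV 4.12 (cv2) and the standard library are available. Lean on these libraries where they do the work, as an engineer would, in place of code of your own. Each camera call takes 0.05 s, during which the arm holds its last target. There are 200 camera calls.

## Working session

There is one attempt and no reset: what is moved stays moved. The work goes in short steps, Python scripts to look and compute and a tool call to move; the robot and the scene stay as the last step left them, time stands still between calls to the robot, and variables do not carry over. Pictures are saved under pics/ and viewed, at most 14 in all, crops included, and the job is handed in when it is done.

Besides the shell and the picture viewer there is one more tool, called after "Call:" as name(argument=value, ...), one argument or row to a line, values as JSON. jog_arm: Moves the arm, as the interface text tells. Its arguments: {"type":"object","properties":{"plan":{"type":"array"},"grip_force":{"type":"number"}},"required":["plan"]}

```bash
mkdir -p pics; ls; cat > h.py <<'E'
import numpy as np, cv2
from rig import bot, viewer, close_job, nets
def K(p): return np.array([[p['fx'],0,p['cx']],[0,p['fy'],p['cy']],[0,0,1.]]), np.array([p['k1'],0,0,0.])
def ground(p,uv,z=0.):
    k,d=K(p); n=cv2.undistortPoints(np.array([[uv]],float),k,d)[0,0]
    r=np.array(p['rotation'])@np.array([n[0],n[1],1]); o=np.array(p['origin']); return (o+r*(z-o[2])/r[2])[:2]
def project(p,X):
    k,d=K(p); R=np.array(p['rotation']).T; t=-R@np.array(p['origin'])
    return cv2.projectPoints(np.array(X,float).reshape(-1,1,3),cv2.Rodrigues(R)[0],t,k,d)[0][:,0]
def save(p,n,crop=None,s=1):
    im=p['img'][:,:,::-1]
    if crop: a,b,c,d=crop; im=im[b:d,a:c]
    cv2.imwrite('pics/'+n,cv2.resize(im,None,fx=s,fy=s,interpolation=cv2.INTER_CUBIC))
E
python3 - <<'E'
from h import *
names="tool_case tote big_carton small_carton spray_can screw_jar tape_roll caster".split()
for c in ["top","scene"]:
    p=viewer.capture(c); save(p,c+'0.png',s=1.5)
    print(c,np.round(p['origin'],3),p['fx'],p['k1'])
    for n in names:
        for r in nets.landmark_of(p,n)[:4]: print(n,np.round(r['xy']),round(r['conf'],2),np.round(ground(p,r['xy']),3))
E
```

```text
pics
top [0.296 0.029 0.896] 388.50357857420386 -0.04537720581485719Traceback (most recent call last):
  File "<stdin>", line 7, in <module>
  File "h.py", line 6, in ground
    r=np.array(p['rotation'])@np.array([n[0],n[1],1]); o=np.array(p['origin']); return (o+r*(z-o[2])/r[2])[:2]
      ~~~~~~~~~~~~~~~~~~~~~~~^~~~~~~~~~~~~~~~~~~~~~~~
ValueError: matmul: Input operand 1 has a mismatch in its core dimension 0, with gufunc signature (n?,k),(k,m?)->(n?,m?) (size 3 is different from 4)
```

```bash
sed -i "s/^def K/from scipy.spatial.transform import Rotation as Ro\ndef RM(p): return Ro.from_quat(np.roll(p['rotation'],-1)).as_matrix()\ndef K/; s/np.array(p\['rotation'\])/RM(p)/" h.py
python3 - <<'E'
from h import *
names="tool_case tote big_carton small_carton spray_can screw_jar tape_roll caster".split()
for c in ["top","scene"]:
    p=viewer.capture(c); save(p,c+'0.png',s=1.5)
    print(c,np.round(p['origin'],3),p['rotation'],p['fx'],p['k1'])
    for n in names:
        for r in nets.landmark_of(p,n)[:4]: print(n,np.round(r['xy']),round(r['conf'],2),np.round(ground(p,r['xy']),3))
print(bot.sense())
E
```

```text
top [0.296 0.029 0.896] [ 0.06837269 -0.67784155  0.72828096 -0.07391102] 388.50357857420386 -0.04537720581485719
tool_case [215. 137.] 0.87 [0.604 0.112]
tool_case [139. 252.] 0.25 [0.341 0.298]
tote [310. 122.] 0.84 [ 0.624 -0.121]
big_carton [260. 240.] 0.93 [0.349 0.021]
big_carton [372. 161.] 0.88 [ 0.518 -0.259]
big_carton [289. 195.] 0.62 [ 0.449 -0.054]
big_carton [143. 250.] 0.61 [0.344 0.29 ]
small_carton [128. 182.] 0.74 [0.506 0.322]
small_carton [185. 272.] 0.7 [0.289 0.194]
small_carton [231. 199.] 0.64 [0.449 0.081]
spray_can [139. 253.] 0.88 [0.34  0.298]
screw_jar [354. 212.] 0.62 [ 0.399 -0.202]
tape_roll [192. 214.] 0.62 [0.419 0.174]
caster [394. 240.] 0.63 [ 0.326 -0.286]
scene [1.37  0.105 0.926] [-0.25463927  0.62505618  0.6801815  -0.28603626] 483.9474795441437 -0.14007004586624527
tool_case [284. 237.] 0.85 [0.602 0.11 ]
tote [189. 240.] 0.91 [ 0.628 -0.124]
big_carton [146. 203.] 0.61 [ 0.513 -0.263]
big_carton [228. 191.] 0.57 [ 0.45  -0.048]
big_carton [256. 166.] 0.56 [0.346 0.019]
small_carton [365. 215.] 0.93 [0.512 0.316]
small_carton [317. 156.] 0.89 
[... 241 characters left out ...]
s': array([ 1.05775791e+00,  3.26153022e-01, -1.92566605e-01,  1.05201900e+00,
        4.71833593e-05,  1.43661737e+00]), 'joint_vel': array([ 5.13899738e-04,  1.11369210e-03,  3.76803234e-04, -4.65159419e-04,
       -1.19700510e-04,  6.83837849e-05]), 'effort': array([ 3.29836962e-05, -4.43334353e+01,  2.62761945e+01,  1.05264502e-03,
       -1.12694702e-04,  4.04814315e-06]), 'tcp_pos': array([0.20340462, 0.51104237, 0.20571915]), 'eef_rot': array([-1.31930599e-05,  1.88298858e-01,  9.82111775e-01,  3.48546117e-05]), 'ft_force': array([-0.22856495, -0.6265546 , -0.4906752 ]), 'wrist_torque': array([-0.01957419,  0.02501448, -0.01338239]), 'grasp_force': 0.0, 'opening': 0.08574680148160824}
```

View pics/top0.png

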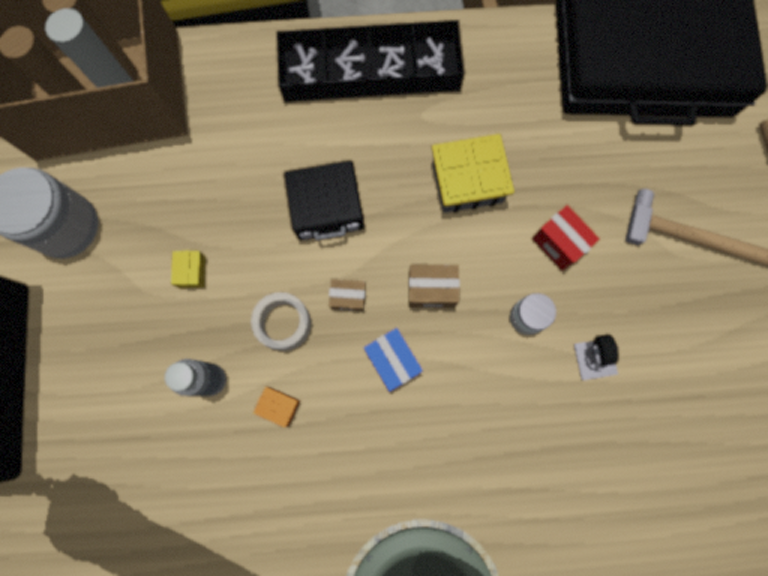

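View pics/scene0.png

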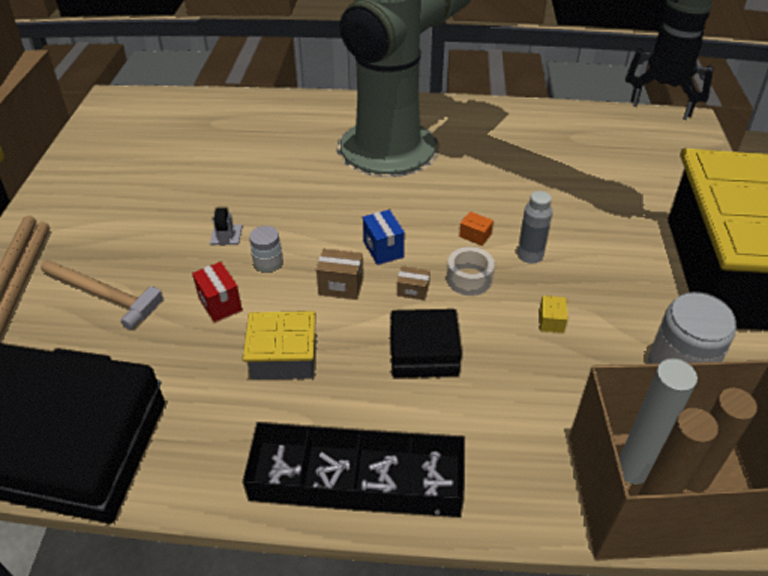

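```bash
cat >> h.py <<'E'
from scipy.optimize import minimize
SZ=dict(tool_case=(.1,.11,.063),tote=(.1,.11,.064),big_carton=(.056,.072,.064),small_carton=(.042,.052,.036))
def pts(name,q):
    x,y,a=q[:3]; z0=q[3] if len(q)>3 else 0
    if name in SZ:
        X=np.array([[i*SZ[name][0]/2,j*SZ[name][1]/2,k*SZ[name][2]] for i in(-1,1) for j in(-1,1) for k in(0,1)])
    else:
        prof={'spray_can':[(.025,0),(.025,.11),(.0185,.115),(.0185,.14)],'screw_jar':[(.028,0),(.028,.05),(.0265,.054),(.0265,.07)]}[name]
        t=np.arange(0,2*np.pi,.2); X=np.concatenate([np.c_[r*np.cos(t),r*np.sin(t),0*t+h] for r,h in prof]); a=0
    return X@Ro.from_euler('z',a).as_matrix().T+[x,y,z0]
def hull(p,name,q,S=4):
    uv=project(p,pts(name,q)); m=np.zeros((384*S,512*S),np.uint8)
    cv2.fillConvexPoly(m,cv2.convexHull(np.round(uv*S+S/2).astype(np.int32)),1); return m
def grab(p,name,q):
    h=hull(p,name,q,1); k=np.ones((3,3),np.uint8)
    m=np.full(h.shape,cv2.GC_BGD,np.uint8)
    m[cv2.dilate(h,k,iterations=6)>0]=cv2.GC_PR_BGD; m[h>0]=cv2.GC_PR_FGD; m[cv2.erode(h,k,iterations=5)>0]=cv2.GC_FGD
    ys,xs=np.where(cv2.dilate(h,k,iterations=22)>0); a,b,c,d=xs.min(),ys.min(),xs.max()+1,ys.max()+1
    sub=m[b:d,a:c].copy(); cv2.grabCut(np.ascontiguousarray(p['img'][b:d,a:c,::-1]),sub,None,np.zeros((1,65)),np.zeros((1,65)),5,cv2.GC_INIT_WITH_MASK)
    o=np.zeros_like(h); o[b:d,a:c]=(sub&1); return o
def fit(ps,name,q,z0=0.):
    ms=[cv2.resize(grab(p,name,list(q)+[z0]),None,fx=4,fy=4,interpolation=cv2.INTER_LINEAR) for p in ps]
    def c(v):
        s=0
        for p,m in zip(ps,ms):
            h=hull(p,name,list(v)+[z0]); s-=np.sum(h&m)/np.sum(h|m)
        return s/len(ps)
    r=minimize(c,q,method='Nelder-Mead',options=dict(initial_simplex=[q]+[np.add(q,d) for d in ([.012,0,0],[0,.012,0],[0,0,.1])],xatol=2e-4,fatol=1e-4))
    return r.x,-r.fun
def overlay(p,items):
    im=p['img'].copy()
    for n,q in items:
        cs,_=cv2.findContours(hull(p,n,q,1),cv2.RETR_EXTERNAL,cv2.CHAIN_APPROX_NONE); cv2.drawContours(im,cs,-1,(0,255,0),1)
    return dict(p,img=im)
E
python3 - <<'E'
from h import *
T=viewer.capture('top');S=viewer.capture('scene')
G=dict(tool_case=(.604,.112,.09),tote=(.625,-.122,.09),big_carton=(.449,-.051,0),small_carton=(.453,.077,0),spray_can=(.335,.3,0),screw_jar=(.399,-.2,0))
it=[]
for n,q in G.items():
    for ps in ([T],[S],[T,S]):
        r,s=fit(ps,n,q); print(n,np.round(r,4),round(s,3))
    it.append((n,r))
cv2.imwrite('pics/ov.png',np.vstack([cv2.resize(overlay(T,it)['img'][60:300,80:440,::-1],None,fx=1.65,fy=1.65),cv2.resize(overlay(S,it)['img'][110:270,80:440,::-1],None,fx=1.65,fy=1.2)])[:600])
print(T['cx'],T['cy'])
E
```

```text
tool_case [0.5978 0.1051 0.1087] 0.96
tool_case [0.6    0.1039 0.0902] 0.943
tool_case [0.5976 0.1039 0.091 ] 0.95
tote [ 0.6234 -0.1251  0.0885] 0.945
tote [ 0.6246 -0.1247  0.1509] 0.917
tote [ 0.6236 -0.1252  0.1193] 0.933
big_carton [ 0.4513 -0.0499 -0.0887] 0.937
big_carton [ 0.4502 -0.052  -0.0645] 0.96
big_carton [ 0.4509 -0.0504 -0.0654] 0.942
small_carton [ 0.4503  0.0801 -0.1517] 0.945
small_carton [ 0.4554  0.0787 -0.045 ] 0.784
small_carton [ 0.4503  0.0795 -0.0925] 0.857
spray_can [0.3392 0.2954 0.021 ] 0.903
spray_can [0.3385 0.2949 0.0421] 0.935
spray_can [0.3392 0.2954 0.0191] 0.918
screw_jar [ 0.3989 -0.1936 -0.0094] 0.929
screw_jar [ 0.3987 -0.1959  0.0448] 0.94
screw_jar [ 0.399  -0.1949  0.0396] 0.925
258.6516057546703 184.7763960177207
```

View pics/ov.png

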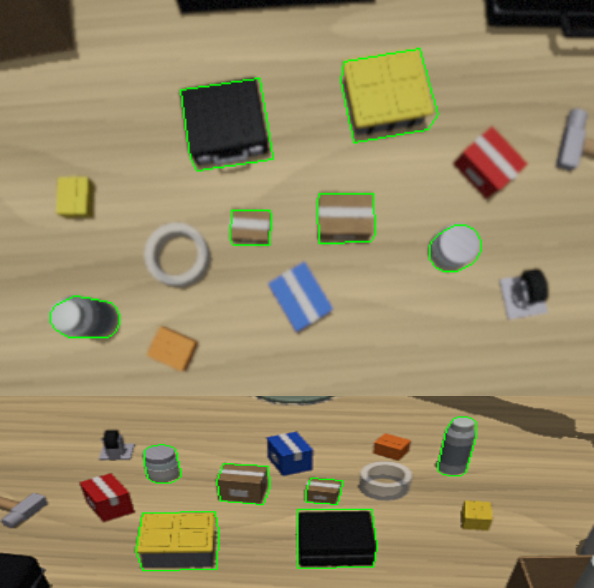

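Call:
jog_arm(
  plan=[
    [[0.014,-0.031,0,0,0,-4,0],[0.014,-0.031,0,0,0,-4,0],[0.014,-0.031,0,0,0,-4,0],[0.014,-0.031,0,0,0,-4,0],[0.014,-0.031,0,0,0,-4,0],[0.014,-0.031,0,0,0,-4,0],[0.014,-0.031,0,0,0,-4,0],[0.014,-0.031,0,0,0,-4,0],[0.014,-0.031,0,0,0,-4,0],[0.014,-0.031,0,0,0,-4,0],[0.014,-0.031,0,0,0,-4,0],[0.014,-0.031,0,0,0,-4,0]],
  ],
)

```text
time: 2.1
tcp_pos: [0.3719, 0.1375, 0.206]
eef_rot: [0.0, 0.573, 0.82, 0.0]
ft_force: [0.2, -0.0, -0.4]
opening: 0.0854
grasp_force: 0.0
```

Call:
jog_arm(
  plan=[
    [[0.014,-0.031,0,0,0,-4,0],[0.014,-0.031,0,0,0,-4,0],[0.014,-0.031,0,0,0,-4,0],[0.014,-0.031,0,0,0,-4,0],[0.014,-0.031,0,0,0,-4,0],[0.01,-0.031,0,0,0,-4,0],[0,0,0,0,0,0,0],[0,0,0,0,0,0,0]],
  ],
)

```text
time: 2.77
tcp_pos: [0.4517, -0.0483, 0.2055]
eef_rot: [-0.0, 0.731, 0.683, 0.0]
ft_force: [-1.1, 0.4, -0.6]
opening: 0.0855
grasp_force: 0.0
```

```bash
cat >> h.py <<'E'
def tool():
    s=bot.sense(); y=Ro.from_quat(np.roll(s['eef_rot'],-1)).as_matrix()
    print('t',round(s['time'],2),'tcp',np.round(s['tcp_pos'],4),'yaw_y',round(np.degrees(np.arctan2(y[1,1],y[0,1])),2),'tilt',np.round(y[:,2],3),'q',np.round(s['qpos'],2),'op',round(s['opening'],4))
E
python3 - <<'E'
from h import *
tool(); W=viewer.capture('wrist'); print(np.round(W['origin'],3),np.round(RM(W),2).tolist(),W['fx'])
it=[('tool_case',(.5977,.104,.112)),('tote',(.6236,-.125,.112)),('big_carton',(.4509,-.0504,-.07)),('small_carton',(.4503,.0797,-.1))]
for n,q in it: print(n,np.round(project(W,[q[0],q[1],0])))
save(overlay(W,it),'w1.png',s=1.5)
E
```

```text
t 2.77 tcp [ 0.4517 -0.0483  0.2055] yaw_y -3.86 tilt [-0.  0. -1.] q [-0.27  0.15 -0.43  0.99  0.    1.37] op 0.0855
[0.457 0.028 0.374] [[1.0, -0.06, -0.02], [-0.07, -0.95, -0.3], [0.0, 0.3, -0.95]] 273.3929517214369
tool_case [[369.  38.]]
tote [[378. 212.]]
big_carton [[257. 170.]]
small_carton [[249.  68.]]
```

View pics/w1.png

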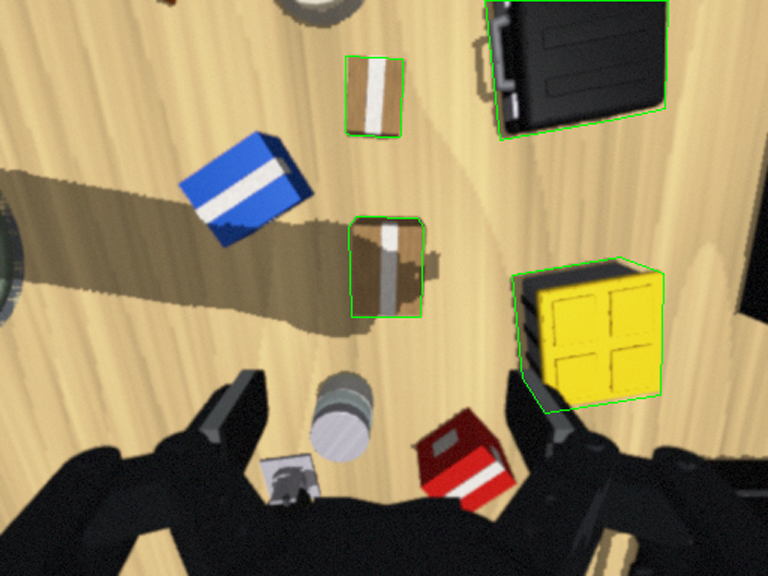

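Call:
jog_arm(
  plan=[
    [[-0.001,-0.002,-0.037,0,0,0,0],[0,0,-0.037,0,0,0,0],[0,0,-0.037,0,0,0,0],[0,0,-0.037,0,0,0,0],[0,0,-0.03,0,0,0,0],[0,0,-0.007,0,0,0,0],[0,0,0,0,0,0,1],[0,0,0,0,0,0,1],[0,0,0,0,0,0,1],[0,0,0,0,0,0,1],[0,0,0,0,0,0,1],[0,0,0,0,0,0,1]],
  ],
  grip_force=40,
)

```text
time: 3.82
tcp_pos: [0.4523, -0.049, 0.0227]
eef_rot: [0.001, 0.729, 0.684, 0.001]
ft_force: [0.1, 2.2, 8.4]
opening: 0.0548
grasp_force: 43.8
```

Call:
jog_arm(
  plan=[
    [[0,0,0.03,0,0,0,1],[0,0,0.03,0,0,0,1],[0,0,0.03,0,0,0,1],[0.02,0.005,0,0,0,1,1],[0.03,0.008,0,0,0,2,1],[0.03,0.008,0,0,0,2,1],[0.03,0.008,0,0,0,2,1],[0.03,0.008,0,0,0,2,1],[0.019,0.003,0,0,0,1,1],[0,0,0,0,0,0,1],[0,0,0,0,0,0,1]],
  ],
)

```text
time: 4.73
tcp_pos: [0.6098, -0.0088, 0.1108]
eef_rot: [0.0, 0.667, 0.745, -0.0]
ft_force: [-1.4, 0.6, -3.4]
opening: 0.055
grasp_force: 45.5
```

```bash
python3 - <<'E'
from h import *
tool(); W=viewer.capture('wrist'); T=viewer.capture('top')
it=[('tool_case',(.5977,.104,.112)),('tote',(.6236,-.125,.112)),('big_carton',(.6107,-.0105,.11,.09))]
a,b=[cv2.resize(overlay(P,it)['img'][s,:,::-1],None,fx=1.5,fy=1.5)[:,:] for P,s in((W,slice(0,250)),(T,slice(60,200)))]
cv2.imwrite('pics/w2.png',np.vstack([a,b]))
for n,q in [('tool_case',(.5977,.104,.112)),('tote',(.6236,-.125,.112))]:
    r,s=fit([W],n,q);print(n,np.round(r,4),round(s,3))
E
```

```text
t 4.73 tcp [ 0.6098 -0.0088  0.1108] yaw_y 6.32 tilt [ 0. -0. -1.] q [-0.14  0.51 -0.16  0.9  -0.    1.33] op 0.055
tool_case [0.599  0.1072 0.1143] 0.96
tote [ 0.6246 -0.1175  0.1232] 0.941
```

View pics/w2.png

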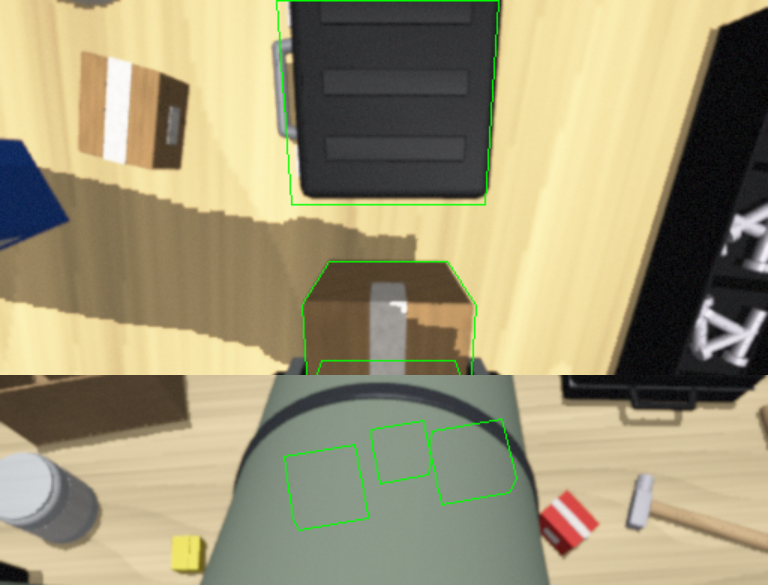

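Call:
jog_arm(
  plan=[
    [[0.001,0.001,-0.02,0,0,0,1],[0,0,-0.03,0,0,0,1],[0,0,-0.03,0,0,0,1],[0,0,-0.006,0,0,0,1],[0,0,-0.002,0,0,0,1],[0,0,0,0,0,0,1],[0,0,0,0,0,0,0.2],[0,0,0,0,0,0,0],[0,0,0,0,0,0,0],[0,0,0,0,0,0,0]],
  ],
)

```text
time: 5.67
tcp_pos: [0.6111, -0.0081, 0.0236]
eef_rot: [0.001, 0.667, 0.745, 0.0]
ft_force: [0.3, 0.2, 0.5]
opening: 0.0854
grasp_force: 0.0
```

```bash
python3 - <<'E'
from h import *
tool(); print(bot.sense()['ft_force'])
E
```

```text
t 5.67 tcp [ 0.6111 -0.0081  0.0236] yaw_y 6.29 tilt [ 0.002 -0.    -1.   ] q [-0.13  0.6  -0.25  0.71  0.    1.33] op 0.0854
[0.34880926 0.24942    0.49912854]
```

Call:
jog_arm(
  plan=[
    [[0,0,0.03,0,0,0,0],[0,0,0.04,0,0,0,0],[0,0,0.04,0,0,0,0],[0,0,0.04,0,0,0,0],[-0.027,0.014,0.005,0,0,-2,0],[-0.027,0.015,0.005,0,0,-2,0],[-0.027,0.015,0,0,0,-2,0],[-0.027,0.015,0,0,0,-2,0],[-0.027,0.015,0,0,0,-2,0],[-0.025,0.014,0,0,0,-2,0],[0,0,0,0,0,0,0],[0,0,0,0,0,0,0]],
  ],
)

```text
time: 6.67
tcp_pos: [0.4498, 0.0806, 0.1834]
eef_rot: [0.0, 0.741, 0.672, 0.0]
ft_force: [0.6, -0.5, -0.3]
opening: 0.0855
grasp_force: 0.0
```

```bash
python3 - <<'E'
from h import *
tool(); W=viewer.capture('wrist'); S=viewer.capture('scene')
for n,q in [('small_carton',(.4503,.0797,-.1)),('tool_case',(.5985,.1055,.112))]:
    r,s=fit([W],n,q);print(n,np.round(r,4),round(s,3))
    if n[0]=='s': it=[(n,r)]
for n,q in [('big_carton',(.611,-.009,.11)),('tool_case',(.5985,.1055,.112)),('tote',(.6236,-.124,.112))]:
    for ps in ([S],[W]):
        r,s=fit(ps,n,q);print(n,np.round(r,4),round(s,3))
    it.append((n,r))
save(overlay(W,it),'w3.png',s=1.5)
E
```

```text
t 6.67 tcp [0.4498 0.0806 0.1834] yaw_y -5.59 tilt [ 0.001 -0.    -1.   ] q [ 0.02  0.17 -0.46  0.94 -0.    1.68] op 0.0855
small_carton [ 0.4515  0.0797 -0.1576] 0.951
tool_case [0.5969 0.1059 0.1027] 0.955
big_carton [ 0.6081 -0.0103  0.1002] 0.971
big_carton [ 0.6095 -0.0099  0.1162] 0.927
tool_case [0.5992 0.1041 0.0951] 0.94
tool_case [0.5969 0.1059 0.1027] 0.955
tote [ 0.6246 -0.1244  0.1575] 0.903
tote [ 0.6196 -0.1284  0.1021] 0.885
```

View pics/w3.png

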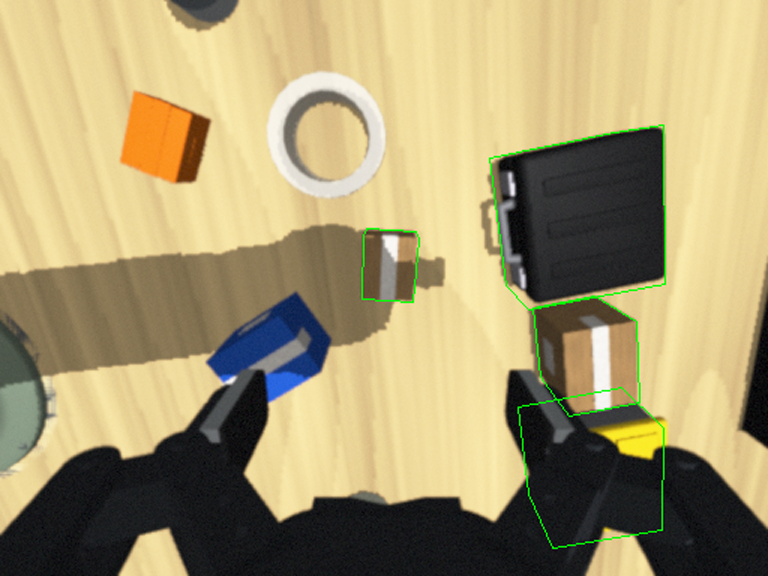

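Call:
jog_arm(
  plan=[
    [[0.001,-0.001,-0.035,0,0,-3,0],[0,0,-0.037,0,0,0,0],[0,0,-0.037,0,0,0,0],[0,0,-0.037,0,0,0,0],[0,0,-0.022,0,0,0,0],[0,0,-0.007,0,0,0,0],[0,0,0,0,0,0,1],[0,0,0,0,0,0,1],[0,0,0,0,0,0,1],[0,0,0,0,0,0,1],[0,0,0,0,0,0,1],[0,0,0,0,0,0,1]],
  ],
  grip_force=35,
)

```text
time: 7.77
tcp_pos: [0.4535, 0.0794, 0.0106]
eef_rot: [0.001, 0.759, 0.652, 0.002]
ft_force: [-9.0, 1.8, 21.2]
opening: 0.0125
grasp_force: 10.8
```

```bash
python3 - <<'E'
from h import *
tool(); W=viewer.capture('wrist'); S=viewer.capture('scene')
a=cv2.resize(W['img'][100:384,120:420,::-1],None,fx=1.3,fy=1.3)
c=S['img'][90:270,200:400,::-1]; b=cv2.resize(c,(int(200*a.shape[0]/180),a.shape[0]),interpolation=cv2.INTER_CUBIC)
cv2.imwrite('pics/w4.png',np.hstack([a,b])[:, :800])
E
```

```text
t 7.77 tcp [0.4535 0.0794 0.0106] yaw_y -8.69 tilt [ 0.005  0.001 -1.   ] q [ 0.01  0.4  -0.67  0.49  0.    1.73] op 0.0125
```

View pics/w4.png

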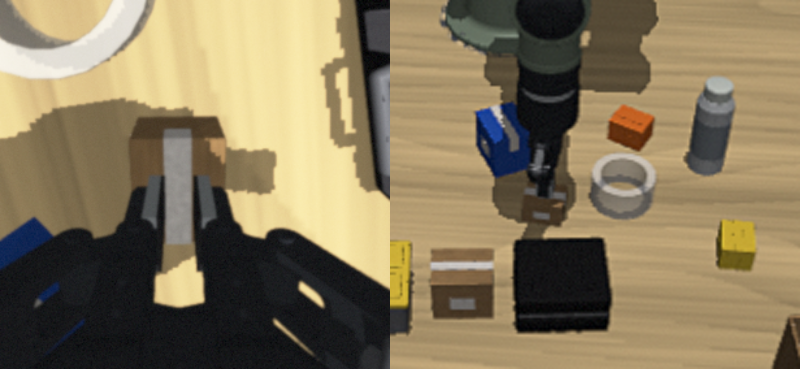

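```bash
python3 - <<'E'
from h import *
W=viewer.capture('wrist'); S=viewer.capture('scene')
q=(.4515,.0797,-.155)
print(np.round(project(W,pts('small_carton',q))).tolist()); print('order x-,y-,z0;z1;y+...')
print('tcp',project(W,[.4535,.0794,.0106]),project(W,[.4535,.0794,.036]))
for z in(.0,.01,.02): print(fit([S],'small_carton',q,z))
print([ (r['xy'],r['conf']) for r in nets.landmark_of(W,'small_carton')])
print('seen corners W +y edge bottom?',[ground(W,(120+u/1.3,100+117/1.3),0.0) for u in(138,220)],[ground(W,(120+u/1.3,100+145/1.3),.036) for u in(130,226)])
E
```

```text
[[226.0, 257.0], [220.0, 287.0], [223.0, 189.0], [216.0, 206.0], [283.0, 257.0], [288.0, 287.0], [285.0, 189.0], [292.0, 207.0]]
order x-,y-,z0;z1;y+...
tcp [[257.23322658 230.49923474]] [[257.4258423  248.69415731]]
(array([ 0.46856512,  0.07990685, -0.20356845]), np.float64(0.7254423428920074))
(array([ 0.44813505,  0.09116082, -0.05000873]), np.float64(0.7548246146376988))
(array([ 0.44900605,  0.09123649, -0.09849418]), np.float64(0.7614294516327788))
[([259.0, 224.9], 0.87)]
seen corners W +y edge bottom? [array([0.43650092, 0.10749725]), array([0.47885136, 0.10095993])] [array([0.43642742, 0.10533922]), array([0.47700578, 0.0990581 ])]
```

Call:
jog_arm(
  plan=[
    [[0,0,0.03,0,0,0,1],[0,0,0.03,0,0,0,0],[0,0,0,0,0,0,0],[0,0,0,0,0,0,0],[0,0,0,0,0,0,0],[0,0,0,0,0,0,0],[0,0,0,0,0,0,0]],
  ],
)

```text
time: 8.6
tcp_pos: [0.4506, 0.079, 0.067]
eef_rot: [-0.0, 0.759, 0.651, -0.001]
ft_force: [-0.1, -0.4, 0.3]
opening: 0.0724
grasp_force: 0.0
```

```bash
python3 - <<'E'
from h import *
tool(); W=viewer.capture('wrist')
print(fit([W],'small_carton',(.4515,.0797,-.155)))
E
```

```text
t 8.6 tcp [0.4506 0.079  0.067 ] yaw_y -8.7 tilt [-0.002 -0.    -1.   ] q [ 0.01  0.31 -0.62  0.64  0.    1.73] op 0.0724
(array([ 0.45319723,  0.07926188, -0.14747133]), np.float64(0.9646823633940471))
```

Call:
jog_arm(
  plan=[
    [[0.002,0,0,0,0,0,0],[0,0,-0.025,0,0,0,0],[0,0,-0.025,0,0,0,0],[0,0,-0.014,0,0,0,0],[0,0,0,0,0,0,0],[0,0,0,0,0,0,0.3],[0,0,0,0,0,0,1],[0,0,0,0,0,0,1],[0,0,0,0,0,0,1],[0,0,0,0,0,0,1],[0,0,0,0,0,0,1]],
  ],
)

```text
time: 9.57
tcp_pos: [0.4545, 0.0791, 0.0049]
eef_rot: [0.001, 0.759, 0.651, 0.001]
ft_force: [-1.3, 0.2, 6.4]
opening: 0.0407
grasp_force: 35.0
```

Call:
jog_arm(
  plan=[
    [[0,0,0.03,0,0,0,1],[0,0,0.04,0,0,0,1],[0,0,0.04,0,0,0,1],[0.026,-0.015,0.005,0,0,2.5,1],[0.026,-0.015,0,0,0,2.5,1],[0.026,-0.015,0,0,0,2.5,1],[0.026,-0.015,0,0,0,2.5,1],[0.026,-0.015,0,0,0,2.5,1],[0.026,-0.014,0,0,0,2.5,1],[0,0,0,0,0,0,1],[0,0,0,0,0,0,1]],
  ],
)

```text
time: 10.48
tcp_pos: [0.6103, -0.0108, 0.1185]
eef_rot: [0.0, 0.668, 0.744, 0.0]
ft_force: [-1.2, 0.8, -1.6]
opening: 0.0402
grasp_force: 36.3
```

```bash
python3 - <<'E'
from h import *
tool(); W=viewer.capture('wrist'); z=bot.sense()['tcp_pos'][2]-.0049
s=bot.sense()['tcp_pos']
it=[('small_carton',(s[0],s[1],.11,z)),('big_carton',(.6095,-.010,.11))]
for zz in (z,z-.01): print(fit([W],'small_carton',(s[0],s[1],.11),zz))
save(overlay(W,it),'w5.png',s=1.5)
E
```

```text
t 10.48 tcp [ 0.6103 -0.0108  0.1185] yaw_y 6.2 tilt [ 0.  0. -1.] q [-0.14  0.5  -0.15  0.91  0.    1.32] op 0.0402
(array([ 0.60995721, -0.01105191,  0.09543135]), np.float64(0.9528876254015726))
(array([ 0.61055298, -0.01338805,  0.10219362]), np.float64(0.885402183053444))
```

View pics/w5.png

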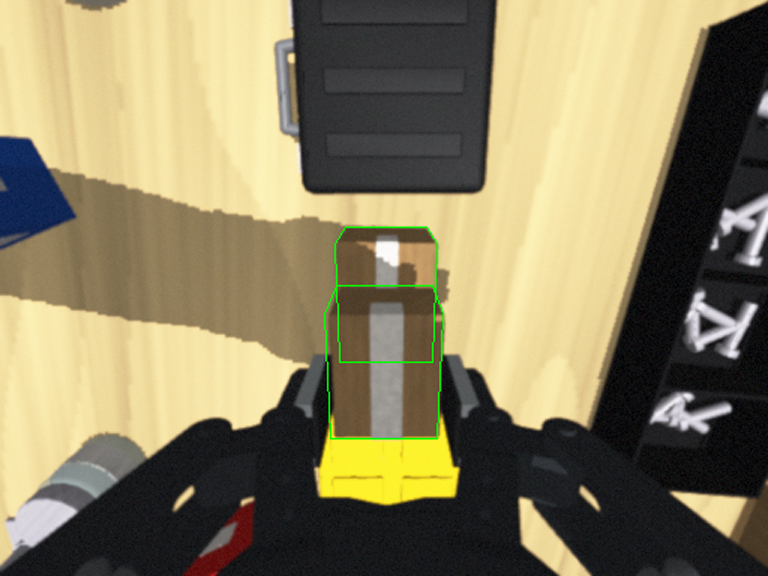

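Call:
jog_arm(
  plan=[
    [[0,0.001,-0.02,0,0,0,1],[0,0,-0.02,0,0,0,1],[0,0,-0.008,0,0,0,1],[0,0,-0.002,0,0,0,1],[0,0,0,0,0,0,1],[0,0,0,0,0,0,1]],
  ],
)

```text
time: 11.03
tcp_pos: [0.6088, -0.0084, 0.0692]
eef_rot: [-0.0, 0.667, 0.745, -0.0]
ft_force: [0.0, 0.4, -1.4]
opening: 0.0404
grasp_force: 39.0
```

Call:
jog_arm(
  plan=[
    [[0,0,0,0,0,0,0.4],[0,0,0,0,0,0,0],[0,0,0,0,0,0,0],[0,0,0,0,0,0,0],[0,0,0.03,0,0,0,0],[0,0,0.04,0,0,0,0],[0,0,0.04,0,0,0,0],[-0.026,-0.023,0,0,0,0,0],[-0.026,-0.023,0,0,0,0,0],[-0.026,-0.023,0,0,0,0,0],[-0.026,-0.023,0,0,0,0,0],[-0.026,-0.023,0,0,0,0,0]],
  ],
)

```text
time: 12.03
tcp_pos: [0.4781, -0.1247, 0.1789]
eef_rot: [0.0, 0.667, 0.745, 0.0]
ft_force: [-0.9, -0.9, 1.4]
opening: 0.0854
grasp_force: 0.0
```

Call:
jog_arm(
  plan=[
    [[-0.026,-0.023,0,0,0,0,0],[-0.026,-0.023,0,0,0,0,0],[-0.027,-0.024,0,0,0,0,0],[0,0,0,0,0,0,0],[0,0,0,0,0,0,0]],
  ],
)

```text
time: 12.45
tcp_pos: [0.3995, -0.1951, 0.179]
eef_rot: [0.0, 0.669, 0.744, 0.0]
ft_force: [0.6, 0.9, 0.7]
opening: 0.0855
grasp_force: 0.0
```

```bash
python3 - <<'E'
from h import *
tool(); W=viewer.capture('wrist'); S=viewer.capture('scene')
it=[]
for n,q,z in [('small_carton',(.609,-.009,.11),.064),('big_carton',(.609,-.01,.11),0),('screw_jar',(.399,-.195,0),0),('tote',(.6236,-.124,.112),0)]:
  for ps in ([W],[S]):
    r,s=fit(ps,n,q,z);print(n,np.round(r,4),round(s,3))
    if ps[0] is W: it.append((n,list(r)+[z]))
save(overlay(W,it),'w6.png',s=1.5)
E
```

```text
t 12.45 tcp [ 0.3995 -0.1951  0.179 ] yaw_y 6.07 tilt [ 0.001 -0.    -1.   ] q [-0.62  0.15 -0.49  0.92  0.    0.84] op 0.0855
small_carton [ 0.6058 -0.0088  0.168 ] 0.963
small_carton [ 0.62   -0.0087 -0.3728] 0.79
big_carton [ 0.6049 -0.0113  0.1012] 0.986
big_carton [ 0.6059 -0.0107  0.1036] 0.904
screw_jar [ 0.4004 -0.1938  0.0431] 0.951
screw_jar [ 0.4233 -0.1886 -0.1348] 0.788
tote [ 0.6221 -0.124   0.1386] 0.955
tote [ 0.6207 -0.1254  0.1397] 0.911
```

View pics/w6.png

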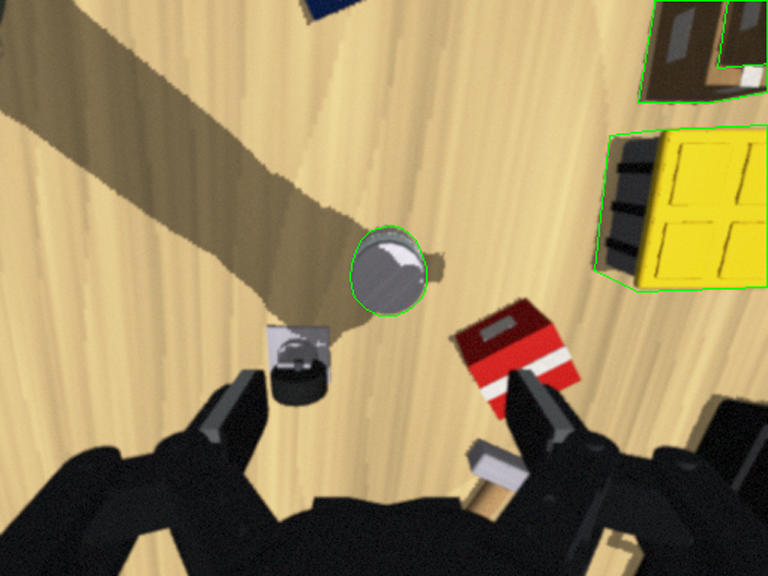

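Call:
jog_arm(
  plan=[
    [[0.001,0.001,-0.036,0,0,0,0],[0,0,-0.037,0,0,0,0],[0,0,-0.037,0,0,0,0],[0,0,-0.035,0,0,0,0],[0,0,-0.02,0,0,0,0],[0,0,-0.003,0,0,0,0],[0,0,0,0,0,0,1],[0,0,0,0,0,0,1],[0,0,0,0,0,0,1],[0,0,0,0,0,0,1],[0,0,0,0,0,0,1]],
  ],
  grip_force=45,
)

```text
time: 13.47
tcp_pos: [0.4028, -0.1934, 0.0126]
eef_rot: [0.001, 0.667, 0.745, 0.0]
ft_force: [-0.8, 2.1, 7.2]
opening: 0.0536
grasp_force: 46.9
```

Call:
jog_arm(
  plan=[
    [[0,0,0.03,0,0,0,1],[0,0,0.04,0,0,0,1],[0,0,0.035,0,0,0,1],[0.033,-0.0042,0,0,0,0,1],[0.033,-0.0042,0,0,0,0,1],[0.033,-0.0042,0,0,0,0,1],[0.033,-0.0042,0,0,0,0,1],[0.033,-0.0042,0,0,0,0,1],[0.033,-0.0042,0,0,0,0,1],[0.033,-0.0042,0,0,0,0,1],[0,0,0,0,0,0,1],[0,0,0,0,0,0,1]],
  ],
)

```text
time: 14.47
tcp_pos: [0.6339, -0.2224, 0.1158]
eef_rot: [0.001, 0.667, 0.745, 0.0]
ft_force: [0.2, 1.0, -1.9]
opening: 0.0536
grasp_force: 49.4
```

```bash
python3 - <<'E'
from h import *
tool(); W=viewer.capture('wrist'); S=viewer.capture('scene')
s=bot.sense()['tcp_pos']; z=s[2]-.0126
for n,q,zz in [('screw_jar',(s[0],s[1],0),z),('tote',(.6225,-.1245,.112),0),('big_carton',(.609,-.01,.11),0),('small_carton',(.609,-.01,.11),.064)]:
    r,c=fit([W],n,q,zz);print(n,np.round(r,4),round(c,3))
E
```

```text
t 14.47 tcp [ 0.6339 -0.2224  0.1158] yaw_y 6.36 tilt [ 0.001 -0.    -1.   ] q [-0.45  0.61  0.03  0.99 -0.    1.01] op 0.0536
screw_jar [ 0.6337 -0.2222  0.0186] 0.947
tote [ 0.6253 -0.1238  0.1097] 0.982Traceback (most recent call last):
  File "<stdin>", line 5, in <module>
  File "h.py", line 37, in fit
    ms=[cv2.resize(grab(p,name,list(q)+[z0]),None,fx=4,fy=4,interpolation=cv2.INTER_LINEAR) for p in ps]
                   ~~~~^^^^^^^^^^^^^^^^^^^^^
  File "h.py", line 33, in grab
    ys,xs=np.where(cv2.dilate(h,k,iterations=22)>0); a,b,c,d=xs.min(),ys.min(),xs.max()+1,ys.max()+1
                                                             ~~~~~~^^
    return umr_minimum(a, axis, None, out, keepdims, initial, where)
ValueError: zero-size array to reduction operation minimum which has no identity
```

Call:
jog_arm(
  plan=[
    [[0.001,0,-0.035,0,0,0,1],[0,0,-0.035,0,0,0,1],[0,0,-0.025,0,0,0,1],[0,0,-0.006,0,0,0,1],[0,0,-0.003,0,0,0,1],[0,0,0,0,0,0,1],[0,0,0,0,0,0,0.3],[0,0,0,0,0,0,0],[0,0,0,0,0,0,0],[0,0,0,0,0,0,0]],
  ],
)

```text
time: 15.4
tcp_pos: [0.6338, -0.2227, 0.0126]
eef_rot: [0.001, 0.667, 0.745, 0.0]
ft_force: [0.2, 0.7, -0.3]
opening: 0.0852
grasp_force: 0.0
```

Call:
jog_arm(
  plan=[
    [[0,0,0.03,0,0,0,0],[0,0,0.04,0,0,0,0],[0,0,0.04,0,0,0,0],[0,0,0.04,0,0,0,0],[0,0,0.04,0,0,0,0],[-0.02,0.035,0.005,0,0,0,0],[-0.02,0.035,0,0,0,0,0],[-0.02,0.035,0,0,0,0,0],[-0.02,0.035,0,0,0,0,0],[-0.02,0.035,0,0,0,0,0],[-0.02,0.035,0,0,0,0,0],[-0.02,0.035,0,0,0,0,0]],
  ],
)

```text
time: 16.4
tcp_pos: [0.4923, 0.024, 0.2071]
eef_rot: [0.0, 0.667, 0.745, 0.0]
ft_force: [0.3, 0.3, -0.2]
opening: 0.085
grasp_force: 0.0
```

```bash
python3 - <<'E'
from h import *
tool(); W=viewer.capture('wrist'); S=viewer.capture('scene')
for n,q,z in [('big_carton',(.609,-.01,.11),0),('small_carton',(.609,-.009,.11),.064),('screw_jar',(.635,-.222,0),0),('spray_can',(.339,.295,0),0),('tool_case',(.598,.1055,.11),0)]:
    r,s=fit([S],n,q,z);print(n,np.round(r,4),round(s,3))
save(S,'s7.png',(100,80,420,280),2.4)
E
```

```text
t 16.4 tcp [0.4923 0.024  0.2071] yaw_y 6.27 tilt [ 0.001  0.    -1.   ] q [-0.1   0.22 -0.34  1.02  0.    1.36] op 0.085
big_carton [ 0.6081 -0.0105  0.1047] 0.943
small_carton [ 0.6204 -0.0096 -0.2765] 0.794
screw_jar [ 0.6315 -0.2243  0.0407] 0.928
spray_can [0.3384 0.2951 0.0253] 0.934
tool_case [0.5993 0.104  0.0895] 0.941
```

View pics/s7.png

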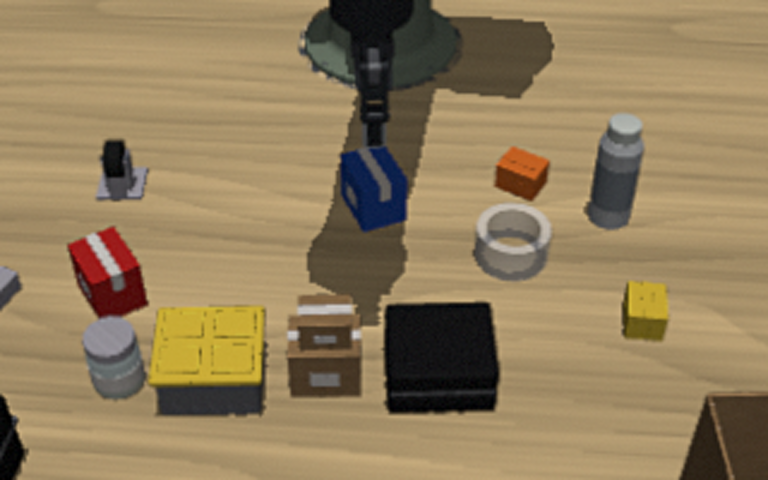

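Call:
jog_arm(
  plan=[
    [[-0.017,0.03,0,0,0,0,0],[-0.017,0.03,0,0,0,0,0],[-0.017,0.03,0,0,0,0,0],[-0.017,0.03,0,0,0,0,0],[-0.017,0.03,0,0,0,0,0],[-0.017,0.03,0,0,0,0,0],[-0.017,0.03,0,0,0,0,0],[-0.017,0.03,0,0,0,0,0],[-0.017,0.031,0,0,0,0,0],[0,0,0,0,0,0,0],[0,0,0,0,0,0,0]],
  ],
)

```text
time: 17.42
tcp_pos: [0.3403, 0.2947, 0.2069]
eef_rot: [0.0, 0.666, 0.746, 0.0]
ft_force: [0.5, -0.6, 0.2]
opening: 0.0855
grasp_force: 0.0
```

```bash
python3 - <<'E'
from h import *
tool(); W=viewer.capture('wrist')
r,s=fit([W],'spray_can',(.339,.295,0));print(np.round(r,4),round(s,3))
E
```

```text
t 17.42 tcp [0.3403 0.2947 0.2069] yaw_y 6.51 tilt [ 0.001 -0.    -1.   ] q [ 0.55  0.14 -0.43  1.   -0.    2.01] op 0.0855
[0.3396 0.298  0.0044] 0.951
```

Call:
jog_arm(
  plan=[
    [[-0.001,0.002,-0.03,0,0,0,0],[0,0,-0.035,0,0,0,0],[0,0,-0.035,0,0,0,0],[0,0,-0.028,0,0,0,0],[0,0,-0.006,0,0,0,0],[0,0,0,0,0,0,0],[0,0,0,0,0,0,1],[0,0,0,0,0,0,1],[0,0,0,0,0,0,1],[0,0,0,0,0,0,1],[0,0,0,0,0,0,1],[0,0,0,0,0,0,1]],
  ],
  grip_force=45,
)

```text
time: 18.47
tcp_pos: [0.3409, 0.2965, 0.0748]
eef_rot: [0.001, 0.667, 0.745, 0.002]
ft_force: [-1.0, -0.8, 7.0]
opening: 0.0475
grasp_force: 45.2
```

Call:
jog_arm(
  plan=[
    [[0,0,0.03,0,0,0,1],[0,0,0.035,0,0,0,1],[0.03,-0.012,0.01,0,0,0,1],[0.031,-0.012,0,0,0,0,1],[0.031,-0.012,0,0,0,0,1],[0.031,-0.012,0,0,0,0,1],[0.031,-0.012,0,0,0,0,1],[0.031,-0.012,0,0,0,0,1],[0.031,-0.012,0,0,0,0,1],[0.031,-0.012,0,0,0,0,1],[0,0,0,0,0,0,1],[0,0,0,0,0,0,1]],
  ],
)

```text
time: 19.47
tcp_pos: [0.5877, 0.1987, 0.1477]
eef_rot: [0.0, 0.668, 0.744, 0.0]
ft_force: [-1.5, 1.4, -1.7]
opening: 0.0474
grasp_force: 49.2
```

```bash
python3 - <<'E'
from h import *
tool(); W=viewer.capture('wrist'); S=viewer.capture('scene')
s=bot.sense()['tcp_pos']; z=s[2]-.0748
for n,q,zz in [('spray_can',(s[0],s[1],0),z)]:
  for P in (W,S):
    r,c=fit([P],n,q,zz);print(n,np.round(r,4),round(c,3))
save(overlay(W,[('spray_can',(s[0],s[1],0,z)),('tool_case',(.598,.1055,.11)),('spray_can',(.5875,.201,0))]),'w8.png',s=1.5)
E
```

```text
t 19.47 tcp [0.5877 0.1987 0.1477] yaw_y 6.18 tilt [ 0.  0. -1.] q [ 0.21  0.5  -0.08  0.99  0.    1.67] op 0.0474
spray_can [0.5871 0.2008 0.0267] 0.954
spray_can [0.5832 0.1995 0.0321] 0.882
```

View pics/w8.png

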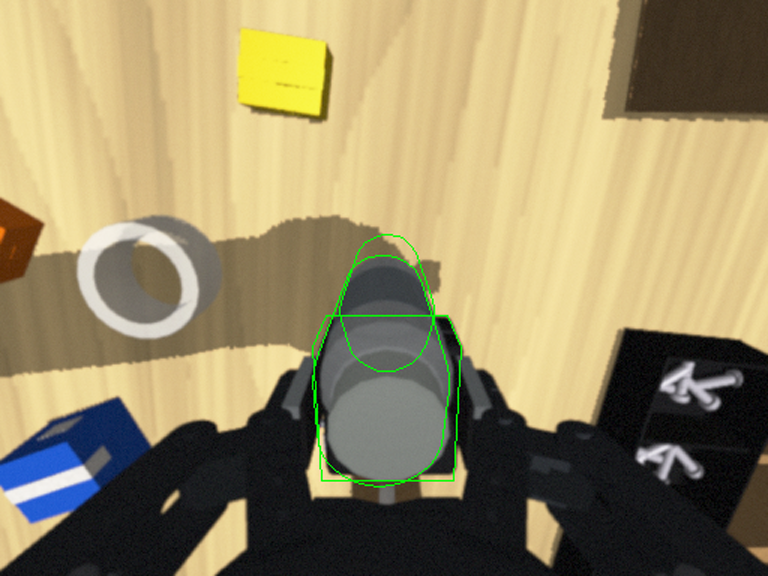

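Call:
jog_arm(
  plan=[
    [[0.001,0.001,-0.03,0,0,0,1],[0,0,-0.03,0,0,0,1],[0,0,-0.01,0,0,0,1],[0,0,-0.003,0,0,0,1],[0,0,0,0,0,0,1],[0,0,0,0,0,0,1]],
  ],
)

```text
time: 20.07
tcp_pos: [0.5867, 0.2013, 0.0755]
eef_rot: [-0.0, 0.667, 0.745, 0.0]
ft_force: [1.2, 0.7, -2.4]
opening: 0.0473
grasp_force: 50.3
```

Call:
jog_arm(
  plan=[
    [[0,0,0,0,0,0,0.4],[0,0,0,0,0,0,0.1],[0,0,0,0,0,0,0],[0,0,0,0,0,0,0],[0,0,0.03,0,0,0,0],[0,0,0.04,0,0,0,0],[0,0,0.04,0,0,0,0],[0,0,0.03,0,0,0,0],[-0.04,0,0,0,0,0,0],[-0.04,0,0,0,0,0,0],[-0.04,0,0,0,0,0,0],[-0.04,0,0,0,0,0,0]],
  ],
)

```text
time: 21.07
tcp_pos: [0.426, 0.2005, 0.2149]
eef_rot: [0.0, 0.667, 0.745, 0.0]
ft_force: [0.4, 0.1, 0.4]
opening: 0.0853
grasp_force: 0.0
```

Call:
jog_arm(
  plan=[
    [[-0.04,0.02,0,0,0,0,0],[-0.04,0.03,0,0,0,0,0],[-0.03,0.03,0,0,0,0,0],[0,0.04,0,0,0,0,0],[0,0.04,0,0,0,0,0],[0,0.04,0,0,0,0,0],[0,0.04,0,0,0,0,0],[0,0.04,0,0,0,0,0],[0,0,0,0,0,0,0]],
  ],
)

```text
time: 21.82
tcp_pos: [0.3272, 0.48, 0.214]
eef_rot: [-0.001, 0.665, 0.747, 0.002]
ft_force: [0.3, -0.8, -0.8]
opening: 0.0852
grasp_force: 0.0
```

```bash
python3 - <<'E'
from h import *
tool(); T=viewer.capture('top'); S=viewer.capture('scene'); it=[]
for n,q,z in [('big_carton',(.609,-.01,.11),0),('small_carton',(.609,-.009,.11),.064),('screw_jar',(.635,-.222,0),0),('spray_can',(.587,.201,0),0),('tool_case',(.598,.1055,.11),0),('tote',(.6245,-.124,.11),0)]:
    r,s=fit([T],n,q,z);print(n,np.round(r,4),round(s,3)); it.append((n,list(r)+[z]))
a=cv2.resize(overlay(T,it)['img'][40:260,100:440,::-1],None,fx=1.5,fy=1.5); b=cv2.resize(S['img'][90:270,100:440,::-1],None,fx=1.5,fy=1.4)
cv2.imwrite('pics/f.png',np.vstack([a,b]))
E
```

```text
t 21.82 tcp [0.3272 0.48   0.214 ] yaw_y 6.58 tilt [ 0.001  0.004 -1.   ] q [ 0.84  0.38 -0.1   1.09  0.    2.3 ] op 0.0852
big_carton [ 0.6041 -0.0093  0.0655] 0.867
small_carton [ 0.6072 -0.0071  0.1352] 0.501
screw_jar [ 0.6314 -0.223   0.0383] 0.93
spray_can [0.5832 0.1999 0.0373] 0.924
tool_case [0.5971 0.1047 0.0951] 0.928
tote [ 0.6236 -0.1246  0.1083] 0.945
```

View pics/f.png

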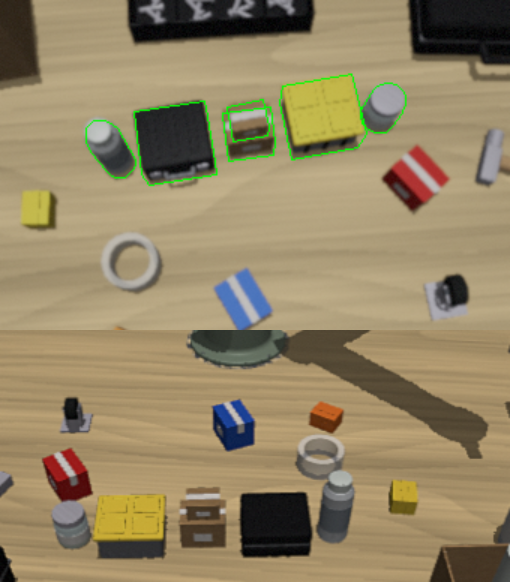

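```bash
python3 - <<'E'
from h import *
E=[(0,1),(2,3),(4,5),(6,7),(0,2),(1,3),(4,6),(5,7),(0,4),(1,5),(2,6),(3,7)]
out=[]
for c,(a,b,d,e) in (('top',(235,90,300,155)),('scene',(205,180,270,245))):
    p=viewer.capture(c); im=cv2.resize(p['img'][b:e,a:d,::-1],None,fx=6,fy=6,interpolation=cv2.INTER_CUBIC)
    for n,q,col in (('big_carton',(.607,-.0103,.107,0),(0,255,0)),('small_carton',(.607,-.0095,.11,.064),(255,0,255))):
        uv=((project(p,pts(n,q))+.5-[a,b])*6).astype(int)
        for i,j in E: cv2.line(im,tuple(map(int,uv[i])),tuple(map(int,uv[j])),col,1)
    out.append(im)
cv2.imwrite('pics/g.png',np.hstack(out))
E
```

```text
(no output)
```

View pics/g.png

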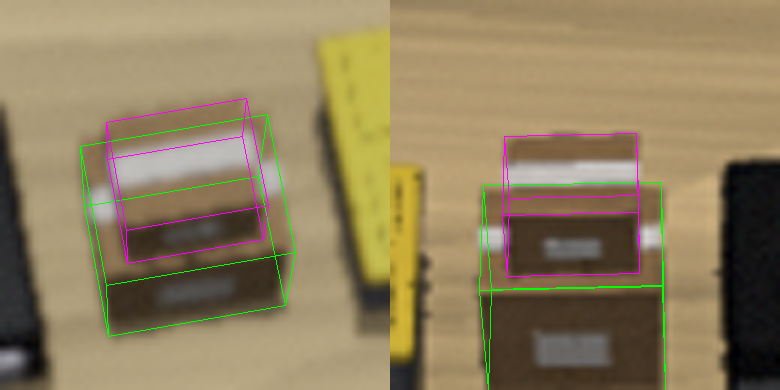

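The enlarged views show the small carton centred and square on the big one, and both match the fitted outlines. I'm handing it in.

```bash
python3 -c "
from rig import close_job; print(close_job())"
```

```text
the job is handed in; nothing more can be done
None
```

The job is handed in, with no verdict returned: by the last pictures the big carton stands mid-gap with the small one centred on it, the can is left of the case, the jar right of the tote, and the tape roll and caster look unmoved.

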